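# Find the high spot on the welded pulley

## Task

The plain grey metal wheel on one of the two truing stands has a high spot on its rim, a raised lump chalked yellow. Turn this wheel slowly by its upright black handle until the lump stands right in front of the red pointer of its own stand, then let go and leave it resting there. Do not turn the blue wheel on the other stand.

Things in the scene. Friction and masses are not known exactly. Their poses are not given: they have to be found in the camera images.
- grey_wheel (a joint): turn of the grey wheel in rad, counter-clockwise from above positive; 0 (or any whole turn) is with the high spot at the pointer. It starts at least 55 degrees from there and turns past the pointer both ways, up to two turns either side of 0. Drag of about 2 N at the handle, a little more when faster, holds it wherever it is left
- grey_stand: fixed stand of the grey wheel. Origin on the table under the wheel's upright axis; x points from the axis to the pointer, z up. The wheel is a level disc 210 mm across, top face 80 mm above the table, hub cap 44 mm wide up to 85 mm; its black hole marks and flush white paint mark mean nothing. The pointer's orange post, 162 mm from the axis, is 80 mm high
- high_spot (a point): outermost point of the yellow lump on the grey wheel's rim: 113 mm from the axis, 70 mm above the table. The lump is 32 mm long round the rim, 20 mm high and 8 mm proud; a yellow chalk patch on the top face is beside it
- grey_stand_pointer_tip (a point): tip of the red pointer of the grey wheel's stand, fixed, 117 mm from the axis, 70 mm above the table; it clears the lump by 4 mm
- grey_wheel_handle (a point): centre of the upright black handle on the grey wheel: round, 22 mm in diameter, 55 mm long, 88 to 143 mm above the table (centre 115.5 mm), 65 mm from the wheel's axis, about 115 degrees counter-clockwise (from above) from the high spot. Its sleeve spins freely on its pin, so a gripper holding it need not turn with the wheel
- blue_wheel_handle (a point): centre of the black handle of the blue painted wheel on the other, otherwise equal stand; that wheel has no lump and is to be left alone

How it is judged (in metres and radians):
At the end, for the whole second after the job is handed in: The high spot of the grey wheel is at its pointer (its outermost point within 20 mm of the pointer tip, seen from above, about 10 degrees of turn either way) and the wheel is at rest (horizontal distance between high_spot and grey_stand_pointer_tip below 0.02 m and velocity of joint grey_wheel between -0.05 and 0.05 rad/s); the robot touches nothing.
It fails at once if the grey wheel is spun fast (over 3 rad/s, about half a turn a second) (velocity of joint grey_wheel above 3 rad/s or velocity of joint grey_wheel below -3 rad/s).
It fails at once if the blue wheel is turned (its handle moved more than 20 mm) (distance of blue_wheel_handle from where it was at the start of the episode above 0.02 m).
It also fails if it takes over 42 s, if anything falls off the work surface, if the arm or the gripper's body presses on something with over 40 N, if the wrist force passes 120 N, or if a joint passes its speed limit or range.

## Robot

A 6-joint arm with a two-finger parallel gripper is mounted at the origin on the work surface. World frame = base frame: x ahead of the robot, y to its left, z up, the work surface at z = 0. Lengths are in mm, angles in rad, forces in N, time in s.
With the tool pointing down it reaches from about 350 to 800 mm from the base axis. Payload 7.3 kg.
Tool frame: the origin (TCP) lies at the very end of the fingers, on their centre line; the grasp point (between the pads) lies 19 mm behind it (ctrl.tcp_to_grasp is the distance from the TCP to the grasp point, in mm); z points along the fingers, y is the direction in which the jaws open and shut (so a half turn about z gives the same grasp; the last joint's range is limited). The gripper opens to 85 mm and grips with 20 to 120 N. Pads are 22 mm wide; open, the fingers measure 114 mm over their backs; the gripper's body (76 mm by 85 mm) begins 54 mm behind the grasp point. The pads swing forward as they close: fully open they stand 13 mm farther back than shut.
Start: joints at [1.195, 0.342, 1.524, -0, 1.275, -0.146], TCP at [119.569, 511.222, 231.322] pointing down, gripper open.
Joint ranges: [-2.53, 2.53], [-0.77, 2.02], [0.04, 2.7], [-1, 4.14], [0.28, 2.66], [-3.11, 3.11]. Speed limits (rad/s): [2.57, 2.57, 3.14, 3.14, 3.14, 3.14].

## Interface

Orientations are given as a 3x3 rotation matrix whose columns are the frame's x, y, z axes.
In Python, from plant import ctrl gives the robot as it stands. Calls block until the motion is done:
- ctrl.movep(position, orientation): joint-space move of the TCP to a pose.
- ctrl.move_linear(position, velocity=150, rotation=None): straight line of the TCP; rotation=None keeps the orientation; velocity is the mean speed in mm/s.
- ctrl.set_joints(angles): joint-space move.
- ctrl.gripper_open() and ctrl.close_gripper(force=None): open the fingers fully, or close them until they stop; force is the grip in N (None keeps the last).
- ctrl.wait(seconds).
- ctrl.ik(position, orientation): joint angles nearest the present ones, or None.
- ctrl.get_obs(): the state.
- ctrl.get_image(name): name is "side" or "top" or "wrist"; returns (picture, depth): 400x640x3 uint8, red, green, blue; 400x640 float32, mm along the optical axis (not along the pixel's ray), 0 where there is no reading.
- ctrl.calibration(name): a dict with "fx", "fy", "cx", "cy" (pixels), "world_from_camera" (4x4, takes a point from camera to world coordinates). Camera axes: x right, y down, z forward; pixel columns grow to the right and rows downward; lengths in mm; the calibration is good to about 2 mm. The wrist camera is an equidistant fisheye: a pixel r from the principal point sees the ray r / f radians off the axis. A picture is of the moment at which its call begins: read the wrist's pose just before it. calibration takes no time and is no camera call; for the wrist camera it gives the pose at the moment of the call.
A pose or a line that the arm cannot do raises ctrl.PlanningError and nothing moves.
- ctrl.sign_off(): hands the job in, once; it reports no verdict.
Trained networks look in the newest picture that a camera, given by its name, has taken for a name from the list of things; names that differ only in an ending like _2 or _b are one class to them, and where a whole thing is asked for, a point or a joint stands for the part that bears it (a point fixed in the world has none). Each returns a list of dicts, best first, with "conf" (0 to 1); they miss things now and then, are a little off and sometimes report something else, mostly with a low value. They report only what shows in the picture. A call takes as long as a camera call.
- ctrl.silhouettes(thing, camera): "region" (400x640 bool, what is visible of it) and "extent" ([left, top, width, height] in pixels, round what is visible of it).
- ctrl.place_of(thing, camera): "uv" ([column, row] in pixels: a listed point, or the origin of a listed thing).
The state is a dict: "t": time; "qpos": joint angles; "joint_velocities": joint speeds; "effort": joint torques, N m; "ee_pos": TCP position; "eef_rot": TCP orientation; "ft_force": force on the tool from outside, world axes, zero at the start; "wrist_torque": the same for the moment, N m; "grip_width": finger opening in mm.
Only numpy, scipy, OpenCV 4.12 (cv2) and the standard library are available. Lean on these libraries where they do the work, as an engineer would, in place of code of your own. Each camera call takes 0.05 s, during which the arm holds its last target. There are 200 camera calls.

## Working session

There is one attempt and no reset: what is moved stays moved. The work goes in short steps, each a Python script; the robot and the scene stay as the last script left them, time stands still between calls to the robot, and variables do not carry over. Pictures are saved under pics/ and viewed, about 8 in all and at most 12, crops included, and the job is handed in when it is done.

```bash
mkdir -p pics; cat > h.py <<'E'
import numpy as np, cv2
from plant import ctrl
def ray_to_z(cam,uv,z):
    c=ctrl.calibration(cam);T=np.array(c["world_from_camera"])
    d=np.array([(uv[0]-c["cx"])/c["fx"],(uv[1]-c["cy"])/c["fy"],1.])
    if cam=="wrist":
        r=np.hypot(d[0],d[1]);d=np.array([*(d[:2]/max(r,1e-9)*np.sin(r)),np.cos(r)])
    d=T[:3,:3]@d;o=T[:3,3];return o+d*(z-o[2])/d[2]
def save(name,cam):
    im,d=ctrl.get_image(cam);cv2.imwrite("pics/"+name,im[:,:,::-1]);return im,d
E
python3 - <<'E'
from h import *
for cam in("top","side"):
    im,d=save(cam+"0.png",cam)
    for n,z in(("grey_stand",0),("high_spot",70),("grey_stand_pointer_tip",70),("grey_wheel_handle",115.5),("blue_wheel_handle",115.5)):
        for r in ctrl.place_of(n,cam)[:2]: print(cam,n,round(r["conf"],2),np.round(r["uv"]),np.round(ray_to_z(cam,r["uv"],z)))
print(ctrl.get_obs()["t"])
a=cv2.imread("pics/top0.png");b=cv2.imread("pics/side0.png");
cv2.imwrite("pics/both.png",cv2.resize(np.vstack([a,b]),(480,600)))
E
```

```text
top high_spot 0.6 [252. 192.] [608. 142.  70.]
top grey_stand_pointer_tip 0.92 [193. 182.] [627. 256.  70.]
top grey_wheel_handle 0.75 [171. 227.] [539. 280. 116.]
top blue_wheel_handle 0.67 [445. 250.] [ 497. -210.  116.]
side grey_stand 0.97 [295. 304.] [529. 217.   0.]
side high_spot 0.8 [275. 242.] [605. 153.  70.]
side grey_stand_pointer_tip 0.83 [237. 272.] [626. 253.  70.]
side grey_wheel_handle 0.73 [270. 280.] [541. 277. 116.]
side blue_wheel_handle 0.79 [393. 150.] [ 495. -214.  116.]
side blue_wheel_handle 0.28 [298. 302.] [479. 297. 116.]
0.6
```

View pics/top0.png

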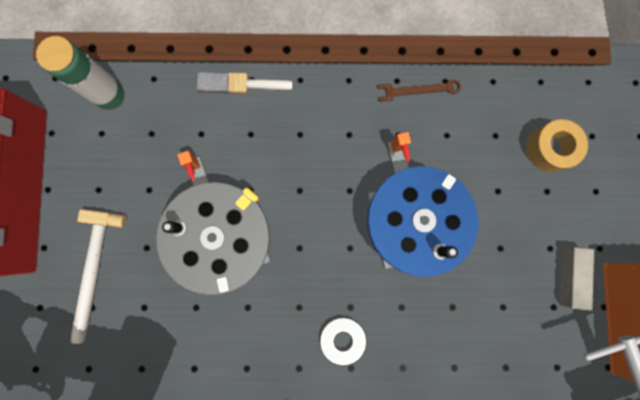

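The top view shows the grey wheel on the left with its hub at about (212,237). The yellow lump is near (250,196), the red pointer tip near (193,179), and the handle runs from its base (165,231) to its top (180,227). The blue wheel is on the right at (424,220). I'll refine the axis next.

```bash
python3 - <<'E'
from h import *
c=ctrl.calibration("top");print(np.round(np.array(c["world_from_camera"])[:3,3]))
print("hub top",ray_to_z("top",(212,237.5),85))
im,d=ctrl.get_image("top")
s=ctrl.silhouettes("grey_wheel","top")
for r in s[:2]:
    print(r["conf"],r["extent"])
r=s[0]["region"]
cs=max(cv2.findContours(r.astype(np.uint8),cv2.RETR_EXTERNAL,cv2.CHAIN_APPROX_NONE)[0],key=len)
e=cv2.fitEllipse(cv2.convexHull(cs));print(e,ray_to_z("top",e[0],78))
hsv=cv2.cvtColor(im,cv2.COLOR_RGB2HSV)
y=cv2.inRange(hsv,(24,150,120),(34,255,255));y[:, :230]=0;y[:170]=0;y[220:]=0;y[:,280:]=0
v,u=np.nonzero(y);print("yellow",len(u),u.mean(),v.mean(),ray_to_z("top",(u.mean(),v.mean()),80))
# depth-based disc & handle points
V,U=np.mgrid[140:310,140:290];D=d[140:310,140:290]
P=np.stack([(U-c["cx"])/c["fx"]*D,(V-c["cy"])/c["fy"]*D,D,np.ones_like(D)],-1)@np.array(c["world_from_camera"]).T
z=P[...,2];
m=((z>72)&(z<84)).astype(np.uint8)
disc=P[(z>74)&(z<84)][:,:2];print("disc",np.median(disc,0),disc.min(0),disc.max(0))
(cx,cy),R=cv2.minEnclosingCircle(disc[np.linalg.norm(disc-np.median(disc,0),axis=1)<112].astype(np.float32));print("circ",cx,cy,R)
h=P[(z>138)&(z<150)];print("handle top",len(h),h.mean(0))
E
```

```text
[509.  41. 833.]
hub top [520.03928433 213.58541509  85.        ]
0.95 [157.7, 181.0, 111.4, 115.2]
((213.23521423339844, 237.7676239013672), (110.77593994140625, 117.00460815429688), 52.706993103027344) [519.64511895 212.88395373  78.        ]
yellow 27 250.8148148148148 193.37037037037038 [603.42935028 143.68880814  80.        ]
disc [517.37994398 211.32192946] [416.06908374 108.86210923] [683.34921432 317.76345849]
circ 522.0266723632812 211.06346130371094 107.94459533691406
handle top 131 [536.99299117 275.01178424 143.14098368   1.        ]
```

View pics/side0.png

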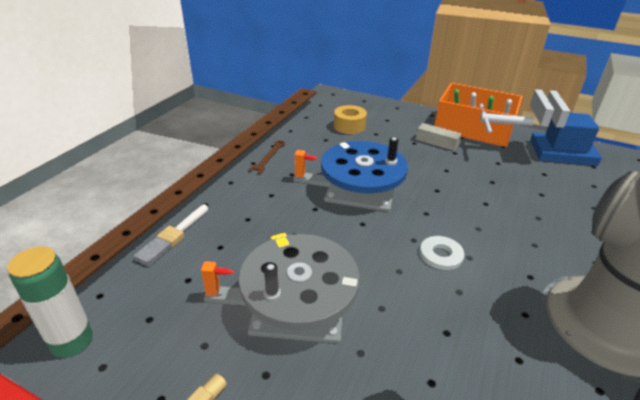

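The measurements agree. The axis is at (520,213) and the handle at (538,276), which gives r=65. The pointer bears 21.4° and the lump about -38°. That calls for a turn of about +59°. I'll grasp and turn.

```bash
cat >> h.py <<'E'
C=np.array([520.,213.])
def Rj(deg):
    y=np.array([np.cos(np.radians(deg)),np.sin(np.radians(deg)),0]);z=np.array([0,0,-1.])
    return np.column_stack([np.cross(y,z),y,z])
def hp(deg,z,r=65): a=np.radians(deg);return [C[0]+r*np.cos(a),C[1]+r*np.sin(a),z]
E
python3 - <<'E'
from h import *
q0=np.array(ctrl.get_obs()["qpos"])
best=min([15,195],key=lambda j:np.abs(np.array(ctrl.ik(hp(74,210),Rj(j)))-q0).max())
R=Rj(best);print(best)
assert all(ctrl.ik(hp(a,z),R) is not None for a in(74,105,136) for z in(101,210))
ctrl.movep(hp(74,210),R);ctrl.move_linear(hp(74,101),120)
o=ctrl.get_obs();print(o["t"],o["ft_force"])
ctrl.close_gripper(25)
o=ctrl.get_obs();print(o["t"],o["grip_width"],o["ee_pos"],o["ft_force"])
save("grasp.png","side")
E
```

```text
15
3.5083 [ 0.50837691 -0.07010769 -0.46595245]
4.1083 20.988505046744603 [538.00536465 275.49410784 101.25007347] [-0.87497164 -0.05194674  1.66619377]
```

View pics/grasp.png

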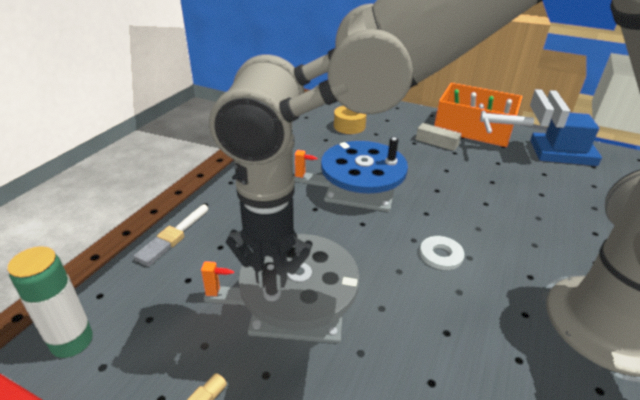

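The side view shows the fingers round the handle at about (272,272), gripped at 21 mm width, with the pointer free at (228,272). Now I'll turn the wheel along the arc.

```bash
python3 - <<'E'
from h import *
for a in np.linspace(74,134.5,9)[1:]:
    ctrl.move_linear(hp(a,101),35)
    o=ctrl.get_obs();print(round(o["t"],1),np.round(o["ft_force"],1),round(o["grip_width"],1))
    if np.linalg.norm(o["ft_force"])>40: print("stop");break
save("turned.png","side")
for n in("high_spot","grey_stand_pointer_tip"):
    for r in ctrl.place_of(n,"side")[:2]: print(n,round(r["conf"],2),np.round(r["uv"]),np.round(ray_to_z("side",r["uv"],70)))
E
```

```text
4.5 [-2.4 -0.5  4.8] 21.0
4.9 [-1.6 -1.8  5.9] 21.3
5.3 [-1.3 -2.4  6.4] 21.0
5.7 [-0.3 -3.7  6.8] 21.8
6.1 [-0.2 -4.3  6.6] 21.3
6.5 [ 1.2 -5.1  6.5] 20.8
6.9 [ 2.  -7.   6.9] 21.6
7.3 [ 3.  -5.3  6. ] 21.3
high_spot 0.6 [234. 272.] [631. 255.  70.]
grey_stand_pointer_tip 0.7 [235. 272.] [629. 253.  70.]
```

View pics/turned.png

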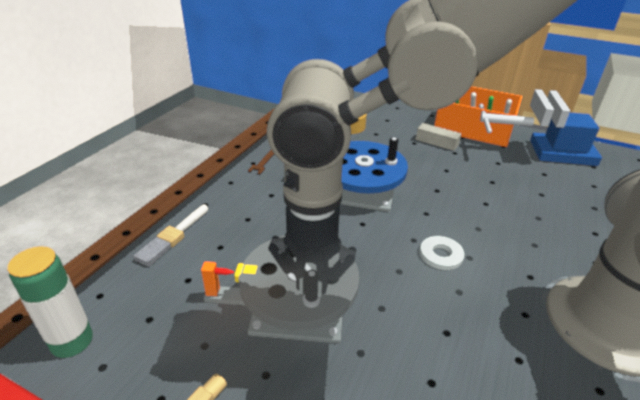

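The side view shows the yellow lump at (242,271), directly at the tip of the red pointer (233,272). I'll release, lift, back away and check from above.

```bash
python3 - <<'E'
from h import *
ctrl.gripper_open();ctrl.wait(0.2)
p=np.array(ctrl.get_obs()["ee_pos"]);ctrl.move_linear([p[0],p[1],220],120)
ctrl.set_joints([1.195,0.342,1.524,0,1.275,-0.146])
im,d=save("end.png","top")
for n,z in(("high_spot",70),("grey_stand_pointer_tip",70),("grey_wheel_handle",115.5),("blue_wheel_handle",115.5)):
    for r in ctrl.place_of(n,"top")[:1]: print(n,round(r["conf"],2),np.round(r["uv"]),np.round(ray_to_z("top",r["uv"],z)))
o=ctrl.get_obs();print(o["t"],np.round(o["ft_force"],1))
cv2.imwrite("pics/endc.png",cv2.resize(im[120:320,100:350,::-1],None,fx=3,fy=3,interpolation=cv2.INTER_CUBIC))
E
```

```text
high_spot 0.68 [188. 182.] [626. 265.  70.]
grey_stand_pointer_tip 0.71 [192. 182.] [627. 259.  70.]
grey_wheel_handle 0.59 [183. 264.] [473. 257. 116.]
blue_wheel_handle 0.51 [449. 252.] [ 495. -216.  116.]
11.275 [0.9 0.5 0.3]
```

View pics/endc.png

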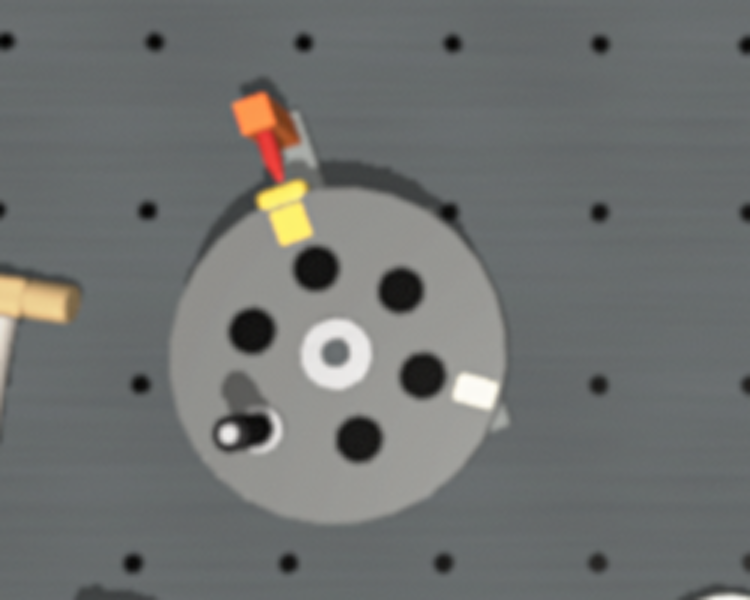

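The enlarged top view shows the lump centred at about (281,194) in the crop, right under the pointer tip at (280,182). The gripper is clear of everything and the blue wheel hasn't moved.

```bash
python3 -c "
from plant import ctrl
ctrl.wait(0.3);ctrl.sign_off()"
```

```text
the job is handed in; nothing more can be done
```

I gripped the grey wheel's handle and turned the wheel about 60° counter-clockwise at roughly 35 mm/s. I then let go, lifted clear, moved the arm back to its start pose and handed the job in at about 11.6 s.

- **Lump position:** in the last top view the lump sits right in front of the pointer tip. The network put them about 6 mm apart, and by eye it was less; the limit is 20 mm.
- **Wheel speed:** I did not measure it directly. The wheel was free of the gripper for a few seconds before hand-in.
- **Forces:** the tool force readings I printed stayed below 10 N throughout the turn, and the last one was about 1 N.
- **Blue wheel:** it was not touched. Its handle estimate differed by about 6 mm between the first and last top views. I take that as network scatter.

No check failed.

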